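# Lock the sample slide and hold the microscope over the core hole

### The job

Lock the sample slide's carriage where it stands by turning its wing knob clockwise until it is tight. Then lift the hand-held microscope out of its charging dock, carry it over the splash guard, and hold it still with its nose about 10 mm above the stone sample on the carriage: upright, centred over the wide core hole and with its oblong body square to the sample (long side along long side, either way round). Finish while still holding it there; never let it touch the slide or the stone, do not touch the splash guard, and leave everything else on the bench where it is.

Things in the scene. Friction and masses are not known exactly. Their poses are not given: they have to be found in the camera images.
- clamp_grip (a point): On the axis of the black wing knob on the carriage, half-way up its wing, about 79 mm above the table. The wing is an upright bar 48 mm long (this frame's x), 12 mm thick (y), 28 mm high; below it a stem at most 26 mm across down to the carriage plate, 42 mm below this point. The stone's edge is 46 mm from the axis, its top 22 mm below this point. The frame turns with the knob; z is up.
- clamp (a joint): Turn of the wing knob, rad: 0 is slack; it grows clockwise seen from above. It turns easily (0.07 N m) to about 0.9, then stiffens as its screw bears on the rail; tight from 1.3, end stop at 1.6. It stays where it is left. It starts between 0.05 and 0.5.
- carriage (a joint): Place of the carriage along its rail, m, 0 to 0.10, growing along the slide's x. With the knob slack the carriage slides along when pushed with about 4 N; tight, it withstands 30 N.
- core_hole (a point): Centre of the mouth of the wide core hole (22 mm across), level with the stone's top, about 57 mm above the table. The grey stone sample, 100 x 70 x 20 mm, is nested on the carriage with its length along this frame's x (the rail's x); z is up. The hole is 36 mm from the stone's knob end; a 9 mm hole lies 42 mm further along +x. The knob's axis is 82 mm away along -x, its top 36 mm above the stone.
- slide: The slide's fixed base: aluminium plate 360 x 90 x 10 mm with a steel rail along x; origin under its middle, on the table. The carriage on it is a plate 180 x 100 mm.
- scope_centre (a point): Hand-held digital microscope, a white and grey stick 150 mm tall, 0.15 to 0.31 kg, upright in its dock, nose down. This point is on its axis, 75 mm above the nose face. From 42 to 150 mm above the nose face its body is oblong with flat sides, 44 mm along this frame's x, 32 mm along y (grip across the 32 mm); below are a focus ring 32 mm and a nose 30 mm across. z points from nose to top.
- scope_nose (a point): Centre of the microscope's nose face, its lowest point; axes as scope_centre.
- dock: Fixed charging dock: black plate 100 x 90 x 12 mm with a round grey collar 44 mm across whose top is 42 mm above the table; the nose stands 30 mm deep in the collar, with about 2 mm play. Origin under its middle, on the table.
- guard: Fixed low splash guard between dock and slide: clear pane in an orange frame, 340 mm long (its x), 14 mm thick (its y; two feet 60 mm wide), top edge 140 mm above the table. Origin under its middle, on the table.
- spray: Bystander: trigger spray bottle, 76 mm across, 176 mm tall. Origin at the centre of its underside.
- core_bit: Bystander: steel diamond core bit standing on its rim, 36 mm across, 87 mm tall, on the slide's side of the guard. Origin at the centre of its underside.
- spare_sample: Bystander: spare stone sample, 100 x 70 x 20 mm, lying loose on the table with one small hole. Origin at the centre of its underside.
- cup_wheel: Bystander: diamond grinding cup wheel lying flat, 101 mm across, 32 mm high. Origin at the centre of its underside.
- mouse: Bystander: computer mouse, 110 x 62 x 27 mm. Origin at the centre of its underside.
- tape_roll: Bystander: roll of tape lying flat, 100 mm across, 24 mm high. Origin at the centre of its underside.
- screwdriver: Bystander: screwdriver lying flat, 200 mm long. Origin at the centre of its underside.
Things that resemble listed ones, but are neither listed nor needed, are in the scene too. Leave any blue or orange look-alike of the part that bears scope_centre alone.

How it is judged:
On the way, in this order (a step that is already met when the one before it is completed fails the run):
1. the carriage is locked: the wing knob is turned clockwise until tight (1.3 rad or more) (value of joint clamp above 1.3 rad), for 0.1 s.
2. the microscope is carried over the splash guard: its nose is above the guard's top edge, within 60 mm either side of the guard and within its length (z of scope_nose in the frame of guard above 0.14 m and y of scope_nose in the frame of guard between -0.06 and 0.06 m and x of scope_nose in the frame of guard between -0.19 and 0.19 m), for 0.02 s.
At the end, for the whole second after the job is handed in: Knob tight (1.3 rad or more); microscope still, held by the gripper alone, not touching the slide; nose 4 to 18 mm above the stone and within 7 mm of the wide hole's centre; upright within 0.12 rad; its x within 0.2 rad of the sample's x (either way) (value of joint clamp above 1.3 rad and horizontal distance between scope_nose and core_hole below 0.007 m and z of scope_nose in the frame of core_hole between 0.004 and 0.018 m and angle between scope_nose's own z axis and vertical below 0.12 rad and angle between the x axis of scope_nose and the x axis of core_hole, either way round below 0.2 rad and linear speed of scope below 0.01 m/s and contact force between scope and the fingers above 1 N and contact force between scope and slide below 0.05 N); the arm keeps its last pose, push and grip.
It fails at once if the microscope touches the slide, the carriage, the knob or the stone (more than 0.5 N) (contact force between scope and slide above 0.5 N).
It fails at once if the splash guard is touched (more than 1 N) (contact force between guard and anything else above 1 N).
It fails at once if the carriage is not left where it stood: the sample shifts more than 15 mm (distance of core_hole from where it was at the start of the episode above 0.015 m).
It fails at once if a bystander is disturbed (moved more than 15 mm) (distance of any of spray, core_bit, spare_sample, cup_wheel, mouse, tape_roll, screwdriver from where it was at the start of the episode above 0.015 m).
It also fails if it takes over 64 s, if anything falls off the work surface, if the arm or the gripper's body presses on something with over 40 N, if the wrist force passes 120 N, or if a joint passes its speed limit or range.

### The arm

A 6-joint arm with a two-finger parallel gripper is mounted at the origin on the work surface. World frame = base frame: x ahead of the robot, y to its left, z up, the work surface at z = 0. Lengths are in m, angles in rad, forces in N, time in s.
With the tool pointing down it reaches from about 0.3 to 1 m from the base axis. Payload 5.1 kg.
Tool frame: the origin (TCP) lies where the fingers leave the gripper's body, on its centre line; the fingertips stand 78 mm ahead of it and the grasp point (between the pads) lies manip.pinch_z ahead of it (manip.pinch_z is the distance from the TCP to the grasp point, in m); z points along the fingers, y is the line along which they close (so a half turn about z gives the same grasp; the last joint's range is limited). The gripper opens to 95 mm and grips with 3 to 60 N. Pads are 20 mm wide; open, the fingers measure 119 mm over their backs; the gripper's body (75 mm by 180 mm) begins 59 mm behind the grasp point.
Start: joints at [-1.295, 0.124, 1.65, -0, 1.367, -0.083], TCP at [0.228, -0.609, 0.292] pointing down, gripper open.
Joint ranges: [-2.61, 2.61], [-1.02, 2.33], [0.03, 2.71], [-1.35, 4.49], [0.32, 2.68], [-2.91, 2.91]. Speed limits (rad/s): [2.57, 2.57, 3.14, 3.14, 3.14, 3.14].

### API

Orientations are given as a 3x3 rotation matrix whose columns are the frame's x, y, z axes.
In Python, from cell import readout, optics, job, look_for, silhouettes, manip gives the robot as it stands.
- The arm moves only by the shell command python3 -m crank 'ROWS' [FORCE]. ROWS is JSON, a list that holds one entry, the list of rows, each a list of 7 numbers: the turn, a rotation vector about the world's x, y, z in degrees, then the shift along the world's x, y, z in cm, then the finger opening in cm, from 0 to 9.51. In form: [[[ax, ay, az, tx, ty, tz, grip], ...]]. A call has 1 to 5 rows; each row shifts and turns the commanded pose from where the row before left it; what a row does not reach is not made up. A row lasts 1/12 s, in which the tool goes at most 41.7 mm and 7.16 degrees, less where a joint would pass 70% of its speed; a pose out of reach is approached as far as the arm can. A call with a gripper value outside its range is refused whole. The fingers move at their own pace and stop on an object; FORCE is the grip in N (left out, the last holds). Time passes only in rows, so rows that do not move let the fingers close. It gives the time, the measured TCP pose, the force, the opening and the grip force at its end, in the units of the state.
- readout.observe(): the state, without advancing time (a new reading comes with each control period).
- optics.read_camera(name): name is "scene" or "top"; returns the picture (384x512x3 uint8, blue, green, red); there is no depth.
- optics.calibration(name): a dict with "K" (3x3 intrinsics, pixels), "k1" (the pictures are not rectified: a ray, as slopes to the right and down, at radius r is drawn at 1 + k1 r^2 times it, then the intrinsics apply), "cam_to_world" (4x4, takes a point from camera to world coordinates). Camera axes: x right, y down, z forward; pixel columns grow to the right and rows downward; lengths in m; the calibration is good to about 2 mm. A picture is of the moment at which its call begins. calibration takes no time and is no camera call.
- job.job_done(): hands the job in; it is judged then, once.
Trained networks look in the newest picture that a camera, given by its name, has taken for a name from the list of things; names that differ only in an ending like _2 or _b are one class to them, and where a whole thing is asked for, a point or a joint stands for the part that bears it (a point fixed in the world has none). Each returns a list of dicts, best first, with "confidence" (0 to 1); they miss things now and then, are a little off and sometimes report something else, mostly with a low value. They report only what shows in the picture. A call takes as long as a camera call. They do not tell look-alikes from the thing itself.
- look_for(camera, name): "bbox" ([left, top, width, height] in pixels, round what is visible of it).
- silhouettes(camera, name): "region" (384x512 bool, what is visible of it) and "bbox" ([left, top, width, height] in pixels, round what is visible of it).
The state is a dict: "clock": time; "qpos": joint angles; "joint_velocities": joint speeds; "tau": joint torques, N m; "tool_pos": TCP position; "orientation": TCP orientation; "ft_force": force on the tool from outside, world axes, zero at the start; "moment": the same for the moment, N m; "gripper_width": finger opening in m; "gripper_force": force on a finger pad.
Only numpy, scipy, OpenCV 4.12 (cv2) and the standard library are available. Lean on these libraries where they do the work, as an engineer would, in place of code of your own. Each camera call takes 0.05 s, during which the arm holds its last target. There are 200 camera calls.

## Working session

There is one attempt and no reset: what is moved stays moved. The work goes in short steps, Python scripts to look and compute and a shell command to move; the robot and the scene stay as the last step left them, time stands still between calls to the robot, and variables do not carry over. Pictures are saved under pics/ and viewed, at most 10 in all, crops included, and the job is handed in when it is done.

```bash
ls; mkdir -p pics
cat > h.py <<'E'
import numpy as np, cv2
from cell import readout, optics, job, look_for, silhouettes, manip
def proj(cam,P):
    c=optics.calibration(cam);T=np.linalg.inv(np.array(c["cam_to_world"]));K=np.array(c["K"])
    p=T[:3,:3]@np.array(P,float)+T[:3,3];s=p[:2]/p[2];s=s*(1+c["k1"]*(s@s));return K[:2,:2]@s+K[:2,2]
def ray(cam,uv):
    c=optics.calibration(cam);T=np.array(c["cam_to_world"]);K=np.array(c["K"])
    d=np.linalg.solve(K,[uv[0],uv[1],1.])[:2];s=d.copy()
    for _ in range(20): s=d/(1+c["k1"]*(s@s))
    return T[:3,3],T[:3,:3]@np.array([*s,1.])
def at(cam,uv,z):
    o,r=ray(cam,uv);return o+r*(z-o[2])/r[2]
E
python3 - <<'E'
from h import *
for n in("scene","top"):
    im=optics.read_camera(n);cv2.imwrite(f"pics/{n}0.png",cv2.resize(im,(768,576)))
    c=optics.calibration(n);print(n,np.round(c["K"],1).tolist(),c["k1"],np.round(c["cam_to_world"],3).tolist())
    for t in("clamp_grip","core_hole","slide","scope_centre","dock","guard","core_bit","spray"):
        print(t,[(d["bbox"],round(d["confidence"],2)) for d in look_for(n,t)][:4])
print(manip.pinch_z,readout.observe())
E
```

```text
pics
scene [[398.0, 0.0, 249.8], [0.0, 398.0, 185.6], [0.0, 0.0, 1.0]] -0.004585612715484388 [[-0.702, 0.612, -0.365, 0.948], [0.712, 0.613, -0.342, 0.375], [0.014, -0.5, -0.866, 1.089], [0.0, 0.0, 0.0, 1.0]]
clamp_grip [([214.9, 130.8, 15.1, 16.7], 0.42)]
core_hole [([182.0, 134.0, 58.6, 53.9], 0.69)]
slide [([171.1, 117.3, 87.1, 88.1], 0.84)]
scope_centre [([326.4, 204.4, 25.8, 26.2], 0.8), ([356.6, 245.4, 28.1, 29.5], 0.65), ([352.4, 182.2, 25.0, 29.5], 0.61), ([377.3, 218.9, 27.1, 29.6], 0.57)]
dock [([312.7, 219.9, 39.5, 33.1], 0.74), ([182.4, 134.1, 59.1, 52.9], 0.26)]
guard [([223.5, 155.7, 86.5, 111.6], 0.59)]
core_bit [([219.1, 183.2, 15.2, 24.6], 0.8)]
spray [([172.7, 40.5, 22.4, 56.3], 0.96), ([179.2, 135.5, 59.4, 49.5], 0.66)]
top [[389.2, 0.0, 256.9], [0.0, 389.2, 191.7], [0.0, 0.0, 1.0]] -0.06903847233673388 [[0.027, -0.995, 0.099, 0.391], [-0.999, -0.029, -0.023, -0.005], [0.025, -0.098, -0.995, 1.338], [0.0, 0.0, 0.0, 1.0]]
clamp_grip [([261.4, 169.7, 10.5, 12.2], 0.3)]
core_hole [([290.7, 169.9, 32.1, 53.5], 0.97)]
slide [([285.5, 150.6, 40.1, 106.9], 0.84), ([306.8,
[... 577 characters left out ...]
), 'joint_velocities': array([-1.48360583e-03, -4.46341598e-04,  1.24332934e-03, -6.78554643e-04,
       -7.25291601e-04, -8.21992109e-05]), 'tau': array([ 2.78825837e-04, -4.17585790e+01, -3.60237336e+01,  7.75585603e-02,
        4.26637649e-02,  1.66451088e-05]), 'tool_pos': array([ 0.22822441, -0.60860762,  0.29228083]), 'orientation': array([[ 9.36327605e-01,  3.51127634e-01,  8.12084778e-06],
       [ 3.51127634e-01, -9.36327605e-01, -2.17754587e-05],
       [-4.21913427e-08,  2.32404172e-05, -1.00000000e+00]]), 'ft_force': array([-0.52535987,  0.65619617,  0.39956727]), 'moment': array([ 0.00619669,  0.02488531, -0.00481907]), 'gripper_force': 0.0, 'gripper_width': 0.09542597960394067}
```

View pics/scene0.png

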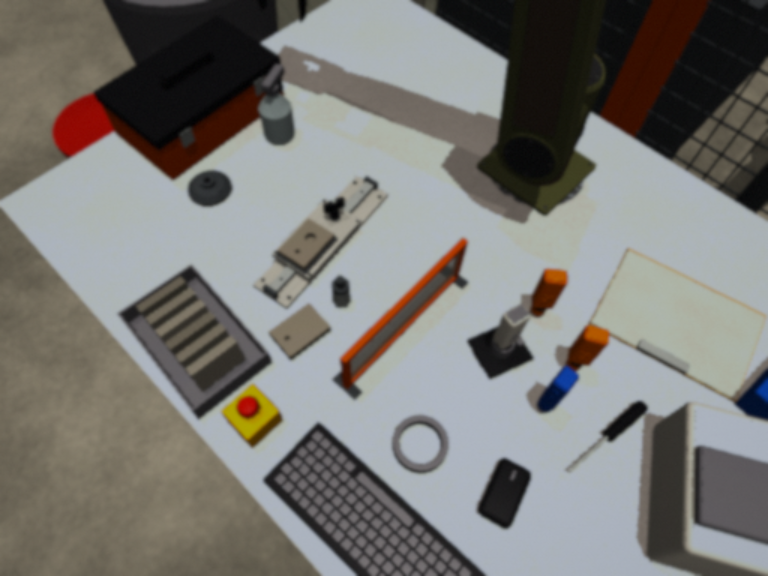

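View pics/top0.png

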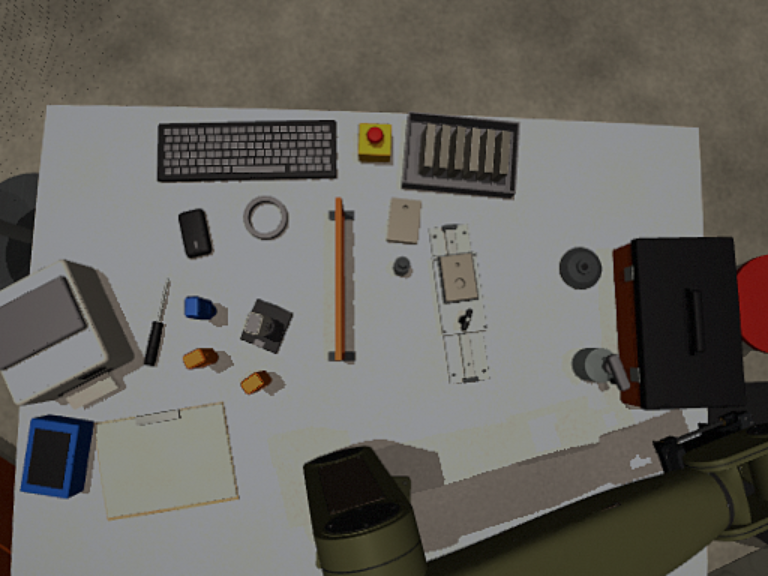

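The white and grey microscope stands in the black dock at top (258,322)/scene (512,325) in these ×1.5 pictures. The look-alikes are blue at top (200,307), orange at (200,357) and orange at (255,382). The knob is at top (466,320), and the stone's wide hole at (459,283). I'll confirm with one crop each of the dock and the slide.

Run:
```python
from h import *
a=optics.read_camera("top");b=optics.read_camera("scene")
f=lambda im,x,y,w,h,s:cv2.resize(im[y:y+h,x:x+w],None,fx=s,fy=s,interpolation=cv2.INTER_CUBIC)
# left: top slide crop (275,145) 60x115 ; right: dock crop (150,190) 60x60
A=f(a,275,145,60,115,5);B=f(a,150,190,50,55,5.0);C=f(b,165,112,70,60,5)
W=np.zeros((575,800,3),np.uint8);W[:,:300]=A;W[:275,300:550]=B;D=f(b,300,190,60,70,4);W[:280,555:795]=D;W[275:575,300:650]=f(b,180,110,70,60,5)
cv2.imwrite("pics/crop1.png",W)
```

```text
(no output)
```

View pics/crop1.png

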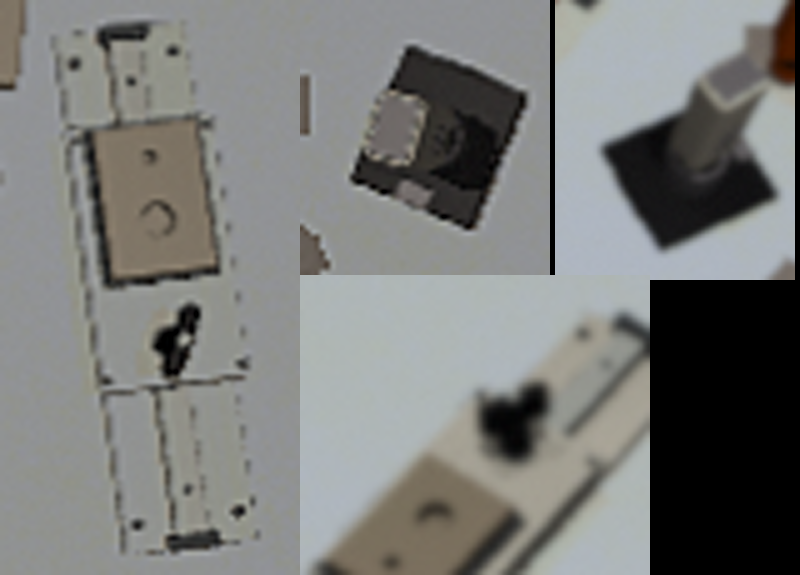

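The crop confirms that the white and grey oblong stick in the dock is the microscope. Its top face is centred near top px (169,215.6). The stone's hole is near (306.4,188.6) and the wing bar's ends are near (313,207) and (309.2,220). Next I'll compute positions.

Run:
```python
from h import *
f=lambda u,v,x0=275,y0=145,k=0:(x0+(u-k)/5-.4,y0+v/5-.4)
P=lambda n,uv,z:print(n,np.round(at("top",uv,z),4)[:2]) or at("top",uv,z)
S=[P("st",f(*c),.057) for c in((92,128),(197,120),(219,270),(108,280))]
h=P("hole",f(157,218),.057);P("small",f(150,156),.057)
x=(S[0]+S[1]-S[2]-S[3]);print("len",np.linalg.norm(x)/2,"yaw",np.degrees(np.arctan2(x[1],x[0])),"wid",np.linalg.norm(S[0]+S[3]-S[1]-S[2])/2)
ux=x/np.linalg.norm(x);ux[2]=0
c=(sum(S)/4);print("centre",c,"hole pred",c-ux*.014,"knob pred",c-ux*.096, "clamp px", proj("top",[*(c-ux*.096)[:2],.093]),proj("scene",[*(c-ux*.096)[:2],.093]))
a=P("w1",f(190,310),.093);b=P("w2",f(171,376),.093);d=a-b;print("wing",np.linalg.norm(d),np.degrees(np.arctan2(d[1],d[0])),(a+b)/2)
g=lambda u,v:(150+(u-300)/5-.4,190+v/5-.4)
C=[P("sc",g(*q),.162) for q in((378,91),(425,97),(415,166),(366,156))]
m=sum(C)/4;d=C[0]+C[1]-C[2]-C[3];print("scope",m,np.linalg.norm(d)/2,np.degrees(np.arctan2(d[1],d[0])))
D=[P("dk",g(*q),.012) for q in((408,46),(527,95),(475,230),(350,182))];print("dock",sum(D)/4,proj("scene",m),np.degrees(np.arctan2(*(D[1]-D[2])[1::-1])))
for n in("top","scene"):
  o=optics.read_camera(n)
  for r in silhouettes(n,"scope_centre")[:5]:
    M=r["region"];print(n,np.round(r["bbox"]),r["confidence"],"mean",np.argwhere(M).mean(0)[::-1],o[M].mean(0).round())
  for r in silhouettes(n,"guard")[:1]: print("guard",r["bbox"])
  for r in silhouettes(n,"clamp_grip")[:2]:
    M=r["region"];print("clamp",r["bbox"],r["confidence"])
for q in((339,205),(339,352)): P("guard",(q[0]/1.5,q[1]/1.5),.14)
```

```text
st [ 0.5945 -0.1521]
st [ 0.6022 -0.2226]
st [ 0.5019 -0.2385]
st [ 0.4931 -0.1646]
hole [ 0.5354 -0.1966]
small [ 0.5769 -0.1913]
len 0.10184487222513115 yaw 7.989839000268156 wid 0.07267057033791473
centre [ 0.54791761 -0.19445323  0.057     ] hole pred [ 0.53405351 -0.19639919  0.057     ] knob pred [ 0.45284951 -0.20779698  0.057     ] clamp px [310.77929823 212.61653899] [223.73393479 133.5924733 ]
w1 [ 0.4724 -0.2134]
w2 [ 0.4296 -0.2017]
wing 0.04432500822162663 -15.292251764716628 [ 0.45100339 -0.20758106  0.093     ]
sc [0.4515 0.2443]
sc [0.4488 0.2157]
sc [0.4071 0.2199]
sc [0.4122 0.2497]
scope [0.42988683 0.23239177 0.162     ] 0.04080041775151395 -6.675411224222464
dk [0.4905 0.2571]
dk [0.4595 0.1745]
dk [0.3671 0.2059]
dk [0.3969 0.2921]
dock [0.42849871 0.23239058 0.012     ] [345.06492277 208.07666827] -18.80294169817255
top [162. 244.  24.  19.] 0.77 mean [170.11255411 254.59307359] [ 31.  70. 107.]
top [126. 233.  19.  11.] 0.76 mean [134.03162055 238.31620553] [23. 60. 98.]
top [167. 206.  16.  16.] 0.62 mean [172.05882353 215.98395722] [80. 83. 88.]
top [215. 130.  19. 112.] 0.6 mean [225.96186962 186.99261993] [ 42.  71. 113.]
top [259. 131.  24.  30.] 0.27 mean [268.70804196 146.43181818] [ 99. 114. 124.]
guard [218.8, 131.1, 15.5, 109.7]
scene [354. 180.  21.  30.] 0.96 mean [365.0204499  193.17791411] [ 14.  48. 102.]
scene [328. 206.  23.  25.] 0.94 mean [340.29383886 217.22985782] [81. 85. 87.]
scene [357. 246.  27.  28.] 0.8 mean [371.17715618 259.35664336] [96. 45. 23.]
scene [377. 219.  30.  29.] 0.8 mean [390.85798817 231.32544379] [ 10.  47. 101.]
guard [223.1, 157.4, 85.2, 108.1]
clamp [217.1, 130.9, 12.8, 17.3] 0.69
guard [0.6813 0.0699]
guard [0.3759 0.0593]
```

```bash
for i in 1 2; do :; done; python3 -m crank '[[[0,0,-2.4,1.5,2.67,0,4.5],[0,0,-2.4,1.5,2.67,0,4.5],[0,0,-2.4,1.5,2.67,0,4.5],[0,0,-2.4,1.5,2.67,0,4.5],[0,0,-2.4,1.5,2.67,0,4.5]]]' 20
python3 -m crank '[[[0,0,-2.4,1.5,2.67,0,4.5],[0,0,-2.4,1.5,2.67,0,4.5],[0,0,-2.4,1.5,2.67,0,4.5],[0,0,-2.4,1.5,2.67,0,4.5],[0,0,-2.4,1.5,2.67,0,4.5]]]'
python3 -m crank '[[[0,0,-2.4,1.5,2.67,0,4.5],[0,0,-2.4,1.5,2.67,0,4.5],[0,0,-2.4,1.5,2.67,0,4.5],[0,0,-2.4,1.5,2.67,0,4.5],[0,0,-2.4,1.5,2.67,0,4.5]]]'
python3 -m crank '[[[0,0,0,0,0,-2,4.5],[0,0,0,0,0,-2,4.5],[0,0,0,0,0,-2,4.5],[0,0,0,0,0,0,4.5],[0,0,0,0,0,0,4.5]]]'
python3 - <<'E'
from h import *
o=readout.observe();R=o["orientation"];print(o["qpos"].round(2),o["tool_pos"].round(4),np.degrees(np.arctan2(R[1,0],R[0,0])),o["gripper_width"])
print(proj("top",o["tool_pos"]+R[:,2]*.078))
E
```

```text
clock: 1.82
tool_pos: [0.3037, -0.4739, 0.2923]
orientation: [[0.989, 0.146, 0.0], [0.146, -0.989, -0.0], [0.0, 0.0, -1.0]]
ft_force: [0.0, -0.6, 0.2]
gripper_width: 0.0675
gripper_force: 0.0
clock: 2.23
tool_pos: [0.3787, -0.3403, 0.2925]
orientation: [[0.998, -0.062, 0.0], [-0.062, -0.998, -0.0], [0.0, 0.0, -1.0]]
ft_force: [0.4, 0.5, -0.1]
gripper_width: 0.0454
gripper_force: 0.0
clock: 2.65
tool_pos: [0.4537, -0.2067, 0.2925]
orientation: [[0.963, -0.268, 0.001], [-0.268, -0.963, -0.0], [0.001, 0.0, -1.0]]
ft_force: [0.4, -1.5, -0.3]
gripper_width: 0.0452
gripper_force: 0.0
clock: 3.07
tool_pos: [0.4527, -0.2077, 0.2313]
orientation: [[0.964, -0.266, -0.002], [-0.266, -0.964, 0.001], [-0.002, -0.001, -1.0]]
ft_force: [-0.6, 1.0, 0.6]
gripper_width: 0.0449
gripper_force: 0.0
[-0.54 -0.17  2.04  0.    1.27  1.3 ] [ 0.4527 -0.2077  0.2313] -15.43772945567139 0.04490008102541392
[313.92941125 211.84017566]
```

```bash
python3 -m crank '[[[0,0,0,-0.1,0,-2,4.5],[0,0,0,0,0,-2,4.5],[0,0,0,0,0,-2,4.5],[0,0,0,0,0,-1.5,4.5],[0,0,0,0,0,-1.4,4.5]]]' 10
python3 -m crank '[[[0,0,0,0,0,0,2.5],[0,0,0,0,0,0,1.5],[0,0,0,0,0,0,0.5],[0,0,0,0,0,0,0.5],[0,0,0,0,0,0,0.5]]]' 10
python3 - <<'E'
from h import *
print(readout.observe()["moment"])
im=optics.read_camera("scene");cv2.imwrite("pics/k1.png",cv2.resize(im[90:190,165:285],None,fx=5,fy=5,interpolation=2))
E
```

```text
clock: 3.48
tool_pos: [0.453, -0.2089, 0.1443]
orientation: [[0.964, -0.267, 0.002], [-0.267, -0.964, -0.001], [0.002, 0.001, -1.0]]
ft_force: [-1.0, 0.2, 0.4]
gripper_width: 0.0448
gripper_force: 0.0
clock: 3.9
tool_pos: [0.453, -0.2086, 0.1449]
orientation: [[0.964, -0.266, 0.002], [-0.266, -0.964, -0.001], [0.003, 0.001, -1.0]]
ft_force: [0.4, 0.7, -0.2]
gripper_width: 0.0169
gripper_force: 0.0
[ 0.01648577  0.00356827 -0.04559992]
```

View pics/k1.png

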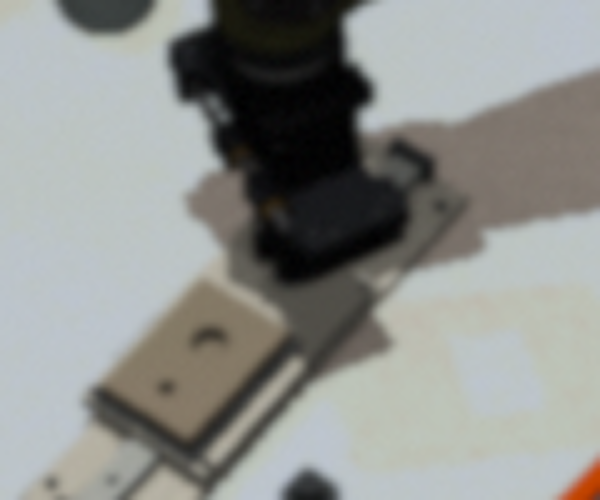

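The gripper body is now over the knob and hides it. The stone is clear, with its hole at crop (210,338). I'll finish closing.

```bash
python3 -m crank '[[[0,0,0,0,0,0,0.5],[0,0,0,0,0,0,0.5],[0,0,0,0,0,0,0.5]]]' 10
python3 -m crank '[[[0,0,0,0,0,0,0.5],[0,0,0,0,0,0,0.5],[0,0,0,0,0,0,0.5]]]' 40
python3 - <<'E'
from h import *
o=readout.observe();print(o["moment"],o["tool_pos"])
E
```

```text
clock: 4.2
tool_pos: [0.4529, -0.2097, 0.1448]
orientation: [[0.964, -0.266, 0.002], [-0.266, -0.964, -0.004], [0.003, 0.003, -1.0]]
ft_force: [-0.7, -4.5, 1.1]
gripper_width: 0.0121
gripper_force: 10.0
clock: 4.45
tool_pos: [0.4529, -0.2097, 0.1448]
orientation: [[0.964, -0.266, 0.002], [-0.266, -0.964, -0.004], [0.003, 0.003, -1.0]]
ft_force: [-0.8, -4.7, 1.8]
gripper_width: 0.0118
gripper_force: 40.0
[-0.76766553  0.14461526 -0.09518347] [ 0.45286527 -0.20967837  0.14476089]
```

```bash
python3 -m crank '[[[0,0,-5,0,-0.05,0,0.5],[0,0,-5,-0.05,-0.05,0,0.5],[0,0,-5,0,0,0,0.5],[0,0,-5,0,0,0,0.5],[0,0,-5,0,0,0,0.5]]]'
python3 - <<'E'
from h import *
o=readout.observe();print(o["moment"],o["qpos"])
E
python3 -m crank '[[[0,0,-5,0,0,0,0.5],[0,0,-5,0,0,0,0.5],[0,0,-5,0,0,0,0.5],[0,0,0,0,0,0,0.5]]]'
python3 - <<'E'
from h import *
o=readout.observe();print(o["moment"],o["qpos"])
E
```

```text
clock: 4.87
tool_pos: [0.4531, -0.2093, 0.1448]
orientation: [[0.758, -0.652, 0.004], [-0.652, -0.758, -0.001], [0.004, -0.002, -1.0]]
ft_force: [3.3, 1.7, 1.7]
gripper_width: 0.0117
gripper_force: 40.0
[ 0.35957969 -0.50521536  0.11759427] [-5.41037963e-01 -7.14645353e-02  2.11157731e+00  1.72279430e-03
  1.09762388e+00  1.73930813e+00]
clock: 5.2
tool_pos: [0.4534, -0.209, 0.1448]
orientation: [[0.565, -0.825, 0.005], [-0.825, -0.565, -0.0], [0.003, -0.004, -1.0]]
ft_force: [5.3, 2.7, 1.2]
gripper_width: 0.0123
gripper_force: 40.0
[ 0.54646618 -0.65034366 -0.0094351 ] [-0.54053965 -0.071395    2.11147839  0.00283195  1.09719626  1.99991698]
```

```bash
cat > m.py <<'E'
from h import *
o=readout.observe();R=o["orientation"];print("M",o["moment"].round(3),"q6",o["qpos"][5].round(3),"yaw",np.degrees(np.arctan2(R[1,0],R[0,0])).round(1))
E
python3 -m crank '[[[0,0,-5,-0.05,0,0,0.5],[0,0,-5,0,0,0,0.5],[0,0,0,0,0,0,0.5]]]'; python3 m.py
python3 -m crank '[[[0,0,-5,-0.05,0,0,0.5],[0,0,-5,0,0,0,0.5],[0,0,0,0,0,0,0.5]]]'; python3 m.py
```

```text
clock: 5.45
tool_pos: [0.4535, -0.2088, 0.1448]
orientation: [[0.412, -0.911, 0.007], [-0.911, -0.412, 0.0], [0.003, -0.006, -1.0]]
ft_force: [7.1, 3.7, -1.7]
gripper_width: 0.0116
gripper_force: 40.0
M [ 0.595 -1.154 -0.022] q6 2.174 yaw -65.6
clock: 5.7
tool_pos: [0.4536, -0.2087, 0.1448]
orientation: [[0.248, -0.969, 0.009], [-0.969, -0.248, 0.0], [0.002, -0.009, -1.0]]
ft_force: [10.9, 3.8, -3.2]
gripper_width: 0.0116
gripper_force: 40.0
M [ 0.767 -1.595  0.019] q6 2.348 yaw -75.7
```

```bash
python3 -m crank '[[[0,0,-2,0.1,0,0,0.5],[0,0,-1,0.05,0.05,0,0.5],[0,0,0,0,0,0,0.5]]]'; python3 m.py
python3 -m crank '[[[0,0,0,0,0,0,3],[0,0,0,0,0,0,4.5],[0,0,0,0,0,0,4.5],[0,0,0,0,0,0,4.5]]]'; python3 m.py
python3 -m crank '[[[0,0,0,0,0,2,4.5],[0,0,0,0,0,3,4.5],[0,0,0,0,0,3,4.5],[0,0,0,-2,2,3,6],[0,0,0,-3,3,3,8]]]'
python3 -m crank '[[[0,0,5,-3,3,2,9.4],[0,0,5,-2,3,0,9.4],[0,0,5,-2,3,0,9.4],[0,0,5,-2,3,0,9.4],[0,0,5,0,3,0,9.4]]]'
python3 - <<'E'
from h import *
a=optics.read_camera("top");b=optics.read_camera("scene")
f=lambda im,x,y,w,h,s:cv2.resize(im[y:y+h,x:x+w],None,fx=s,fy=s,interpolation=cv2.INTER_CUBIC)
W=np.zeros((575,650,3),np.uint8);W[:,:300]=f(a,275,145,60,115,5);W[:300,300:]=f(b,180,110,70,60,5)
cv2.imwrite("pics/k2.png",W)
E
```

```text
clock: 5.95
tool_pos: [0.4541, -0.2086, 0.1448]
orientation: [[0.2, -0.98, 0.005], [-0.98, -0.2, -0.001], [0.002, -0.005, -1.0]]
ft_force: [5.3, 1.9, 0.2]
gripper_width: 0.012
gripper_force: 40.0
M [ 0.415 -0.836  0.013] q6 2.4 yaw -78.5
clock: 6.28
tool_pos: [0.4519, -0.2086, 0.1432]
orientation: [[0.2, -0.98, -0.001], [-0.98, -0.2, 0.0], [-0.0, 0.001, -1.0]]
ft_force: [-0.1, 0.3, -0.2]
gripper_width: 0.0331
gripper_force: 0.0
M [ 0.132  0.007 -0.02 ] q6 2.4 yaw -78.4
clock: 6.7
tool_pos: [0.4084, -0.1652, 0.2797]
orientation: [[0.199, -0.98, 0.001], [-0.98, -0.199, -0.001], [0.001, -0.001, -1.0]]
ft_force: [0.3, 0.3, 1.4]
gripper_width: 0.0534
gripper_force: 0.0
clock: 7.12
tool_pos: [0.3191, -0.0172, 0.295]
orientation: [[0.597, -0.802, 0.001], [-0.802, -0.597, -0.001], [0.001, -0.001, -1.0]]
ft_force: [0.4, 0.2, 0.5]
gripper_width: 0.0861
gripper_force: 0.0
```

View pics/k2.png

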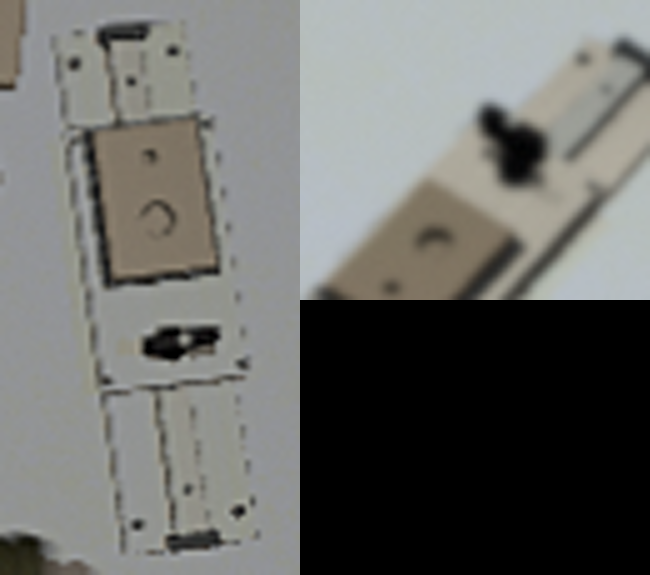

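The stone hasn't moved. The wing turned about 64° to roughly −80°, so the clamp is about 1.5 if zero lies along the rail. I'll regrip and turn on, reading the torque while moving, to be sure.

```bash
python3 -m crank '[[[0,0,-5,1.67,-2.39,0,6],[0,0,-5,1.67,-2.39,0,4],[0,0,-5,1.67,-2.39,0,4],[0,0,-5,1.67,-2.39,0,4],[0,0,-5,1.67,-2.39,0,4]]]'
python3 -m crank '[[[0,0,0,1.67,-2.39,0,4],[0,0,0,1.67,-2.39,0,4],[0,0,0,1.65,-2.4,0,4],[0,0,0,0,0,-3,4],[0,0,0,0,0,-3,4]]]'
python3 -m crank '[[[0,0,0,0,0,-3,4],[0,0,0,0,0,-3,4],[0,0,0,0,0,-3.1,4],[0,0,0,0,0,0,1.5],[0,0,0,0,0,0,0.5]]]'
python3 -m crank '[[[0,0,0,0,0,0,0.5],[0,0,0,0,0,0,0.5],[0,0,0,0,0,0,0.5],[0,0,0,0,0,0,0.5],[0,0,0,0,0,0,0.5]]]' 40
python3 m.py
```

```text
clock: 7.63
tool_pos: [0.4055, -0.1397, 0.2946]
orientation: [[0.194, -0.981, -0.001], [-0.981, -0.194, -0.0], [-0.0, 0.001, -1.0]]
ft_force: [-1.0, 0.0, 0.8]
gripper_width: 0.0662
gripper_force: 0.0
clock: 8.05
tool_pos: [0.4563, -0.2125, 0.236]
orientation: [[0.197, -0.98, 0.003], [-0.98, -0.197, -0.003], [0.003, -0.003, -1.0]]
ft_force: [0.3, 0.3, -1.5]
gripper_width: 0.0407
gripper_force: 0.0
clock: 8.47
tool_pos: [0.4535, -0.2094, 0.1421]
orientation: [[0.199, -0.98, -0.005], [-0.98, -0.199, 0.002], [-0.003, 0.004, -1.0]]
ft_force: [0.4, 0.7, 0.4]
gripper_width: 0.0315
gripper_force: 0.0
clock: 8.88
tool_pos: [0.4552, -0.2104, 0.1467]
orientation: [[0.201, -0.98, 0.001], [-0.98, -0.201, -0.003], [0.003, 0.0, -1.0]]
ft_force: [-4.5, -1.6, 5.1]
gripper_width: 0.0117
gripper_force: 40.0
M [-0.211  0.908 -0.042] q6 2.402 yaw -78.4
```

```bash
python3 -m crank '[[[0,0,-4,0,0,0,0.5]]]';python3 m.py;  python3 -m crank '[[[0,0,-4,0,0,0,0.5]]]';python3 m.py
```

```text
clock: 8.97
tool_pos: [0.4552, -0.2104, 0.1467]
orientation: [[0.131, -0.991, 0.001], [-0.991, -0.131, -0.003], [0.004, -0.0, -1.0]]
ft_force: [-4.2, -2.3, 3.7]
gripper_width: 0.0116
gripper_force: 40.0
M [-0.214  0.952  0.035] q6 2.472 yaw -82.4
clock: 9.05
tool_pos: [0.4552, -0.2104, 0.1467]
orientation: [[0.062, -0.998, 0.001], [-0.998, -0.062, -0.004], [0.004, -0.0, -1.0]]
ft_force: [-4.6, -0.6, 4.7]
gripper_width: 0.0123
gripper_force: 41.8
M [-0.129  0.784  1.049] q6 2.543 yaw -86.5
```

Torque jumped to about 1 N m, which is the end stop, so the knob is tight. Next I'll release, lift, and take an enlarged look at the microscope's top face.

```bash
python3 -m crank '[[[0,0,2,0,0,0,0.5],[0,0,0,0,0,0,3],[0,0,0,0,0,0,4.5],[0,0,0,0,0,0,4.5],[0,0,0,0,0,2,4.5]]]' 
python3 -m crank '[[[0,0,0,0,0,3,4.5],[0,0,0,0,0,3,4.5],[0,0,0,0,0,3,6],[0,0,5.3,0,2.5,3,8],[0,0,5.3,0,3,3,9.4]]]'
python3 m.py
python3 - <<'E'
from h import *
a=optics.read_camera("top");b=optics.read_camera("scene")
f=lambda im,x,y,w,h,s:cv2.resize(im[y:y+h,x:x+w],None,fx=s,fy=s,interpolation=cv2.INTER_CUBIC)
W=np.zeros((580,800,3),np.uint8);W[:576,:432]=f(a,156,196,36,48,12);W[:400,440:800]=f(b,320,195,36,40,10)
cv2.imwrite("pics/s1.png",W)
E
```

```text
clock: 9.47
tool_pos: [0.4529, -0.2078, 0.1607]
orientation: [[0.096, -0.995, -0.006], [-0.995, -0.096, 0.004], [-0.005, 0.005, -1.0]]
ft_force: [-0.3, -0.5, -1.0]
gripper_width: 0.0334
gripper_force: 0.0
clock: 9.88
tool_pos: [0.4549, -0.1549, 0.3153]
orientation: [[0.279, -0.96, 0.001], [-0.96, -0.279, 0.0], [0.0, -0.001, -1.0]]
ft_force: [0.9, -0.4, -0.5]
gripper_width: 0.0596
gripper_force: 0.0
M [ 0.145 -0.083  0.036] q6 2.418 yaw -73.8
```

View pics/s1.png

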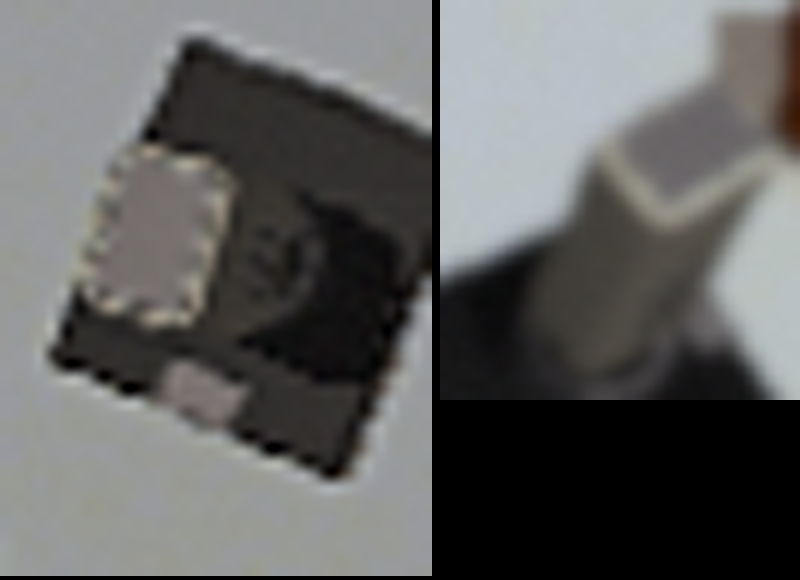

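Top face corners, top view: (118,148), (235,178), (205,325), (80,300). Scene view: (603,145), (710,88), (778,155), (668,222). I'll compute centre and yaw from both.

Run:
```python
from h import *
A=[at("top",(156+u/12-.5,196+v/12-.5),.162) for u,v in((118,148),(235,178),(205,325),(80,300))]
B=[at("scene",(320+(u-440)/10-.5,195+v/10-.5),.162) for u,v in((603,145),(710,88),(778,155),(668,222))]
for C in(A,B):
    print(np.round(sum(C)/4,4))
    for i in range(4):
        d=C[(i+1)%4]-C[i];print(np.linalg.norm(d).round(4),np.degrees(np.arctan2(d[1],d[0])).round(1))
```

```text
[0.4292 0.2324 0.162 ]
0.0306 -102.6
0.0375 171.0
0.0321 80.5
0.0392 -11.4
[0.4348 0.2343 0.162 ]
0.0346 164.0
0.0249 82.8
0.0367 -13.3
0.0264 -102.3
```

```bash
python3 -m crank '[[[0,0,4.8,-0.18,2.98,0,9.4],[0,0,4.8,-0.18,2.98,0,9.4],[0,0,4.8,-0.18,2.98,0,9.4],[0,0,4.8,-0.18,2.98,0,9.4],[0,0,4.8,-0.18,2.98,0,9.4]]]' 
python3 -m crank '[[[0,0,4.8,-0.18,2.98,0,9.4],[0,0,4.8,-0.18,2.98,0,9.4],[0,0,4.8,-0.18,2.98,0,9.4],[0,0,4.8,-0.18,2.98,0,9.4],[0,0,4.8,-0.18,2.98,0,9.4]]]' 
python3 -m crank '[[[0,0,4.8,-0.18,2.98,0,9.4],[0,0,4.8,-0.18,2.98,0,9.4],[0,0,4.8,-0.18,2.98,0,9.4],[0,0,0,0,0,0,9.4],[0,0,0,0,0,0,9.4]]]' 
python3 m.py
```

```text
clock: 10.4
tool_pos: [0.4455, -0.0045, 0.3129]
orientation: [[0.647, -0.763, -0.0], [-0.763, -0.647, 0.0], [-0.001, -0.0, -1.0]]
ft_force: [0.1, -0.7, -0.1]
gripper_width: 0.0934
gripper_force: 0.0
clock: 10.82
tool_pos: [0.4364, 0.1447, 0.313]
orientation: [[0.901, -0.433, -0.0], [-0.433, -0.901, 0.0], [-0.0, -0.0, -1.0]]
ft_force: [0.7, -0.1, 0.2]
gripper_width: 0.0943
gripper_force: 0.0
clock: 11.23
tool_pos: [0.4311, 0.2337, 0.3127]
orientation: [[0.98, -0.197, -0.001], [-0.197, -0.98, -0.001], [-0.001, 0.001, -1.0]]
ft_force: [0.2, -0.6, -0.1]
gripper_width: 0.0941
gripper_force: 0.0
M [ 0.041 -0.047  0.   ] q6 2.156 yaw -11.4
```

```bash
python3 -m crank '[[[0,0,0,0,0,-3,9.4],[0,0,0,0,0,-3,9.4],[0,0,0,0,0,-3,9.4],[0,0,0,0,0,-2.2,9.4],[0,0,0,0,0,-2,9.4]]]' 
python3 -m crank '[[[0,0,0,0,0,0,6],[0,0,0,0,0,0,4.5],[0,0,0,0,0,0,4],[0,0,0,0,0,0,3.5],[0,0,0,0,0,0,2.5]]]' 10
python3 -m crank '[[[0,0,0,0,0,0,2.5],[0,0,0,0,0,0,2.5],[0,0,0,0,0,0,2.5],[0,0,0,0,0,0,2.5]]]' 25
python3 m.py
```

```text
clock: 11.65
tool_pos: [0.4309, 0.2311, 0.1791]
orientation: [[0.98, -0.201, -0.002], [-0.201, -0.98, -0.001], [-0.002, 0.002, -1.0]]
ft_force: [0.3, 0.3, 1.3]
gripper_width: 0.0936
gripper_force: 0.0
clock: 12.07
tool_pos: [0.4326, 0.2328, 0.1835]
orientation: [[0.98, -0.199, 0.003], [-0.199, -0.98, 0.001], [0.003, -0.002, -1.0]]
ft_force: [0.4, -0.1, 0.0]
gripper_width: 0.0661
gripper_force: 0.0
clock: 12.4
tool_pos: [0.4316, 0.2327, 0.1818]
orientation: [[0.98, -0.198, 0.0], [-0.198, -0.98, 0.0], [0.0, -0.0, -1.0]]
ft_force: [-0.6, 0.1, -1.0]
gripper_width: 0.0397
gripper_force: 0.0
M [ 0.055  0.006 -0.027] q6 2.155 yaw -11.4
```

```bash
python3 -m crank '[[[0,0,0,0,0,0,2.5],[0,0,0,0,0,0,2.5],[0,0,0,0,0,0,2.5],[0,0,0,0,0,0,2.5]]]' 30
python3 m.py
python3 -m crank '[[[0,0,0,0,0,0.5,2.5],[0,0,0,0,0,1,2.5],[0,0,0,0,0,1,2.5],[0,0,0,0,0,1,2.5],[0,0,0,0,0,1,2.5]]]' 30
python3 m.py
```

```text
clock: 12.73
tool_pos: [0.4315, 0.2327, 0.1816]
orientation: [[0.98, -0.198, -0.0], [-0.198, -0.98, 0.0], [-0.0, -0.0, -1.0]]
ft_force: [-0.8, -0.0, 0.2]
gripper_width: 0.0323
gripper_force: 29.6
M [0.03  0.104 0.025] q6 2.155 yaw -11.4
clock: 13.15
tool_pos: [0.4317, 0.2327, 0.228]
orientation: [[0.98, -0.198, 0.001], [-0.198, -0.98, 0.0], [0.001, -0.0, -1.0]]
ft_force: [-0.1, -0.3, -2.1]
gripper_width: 0.032
gripper_force: 29.6
M [0.082 0.058 0.007] q6 2.155 yaw -11.4
```

```bash
python3 -m crank '[[[0,0,0,0,0,2,2.5],[0,0,0,0,0,2.5,2.5],[0,0,0,0,0,3,2.5],[0,0,0,0,0,2.5,2.5],[0,0,0,0,0,2,2.5]]]' 30
python3 -m crank '[[[0,0,1.2,0.65,-1.5,0,2.5],[0,0,1.2,0.65,-2.5,0,2.5],[0,0,1.2,0.65,-2.8,0,2.5],[0,0,1.2,0.65,-2.8,0,2.5],[0,0,1.2,0.65,-2.8,0,2.5]]]' 
python3 -m crank '[[[0,0,1.2,0.65,-2.8,0,2.5],[0,0,1.2,0.65,-2.8,0,2.5],[0,0,1.2,0.65,-2.8,0,2.5],[0,0,1.2,0.65,-2.8,0,2.5],[0,0,1.2,0.65,-2.8,0,2.5]]]' 
python3 -m crank '[[[0,0,1.2,0.65,-2.8,0,2.5],[0,0,1.2,0.65,-2.8,0,2.5],[0,0,1.2,0.65,-2.8,0,2.5],[0,0,1.2,0.65,-2.8,0,2.5],[0,0,1.2,0.65,-2.5,0,2.5]]]' 
python3 -m crank '[[[0,0,1.4,0.6,-2.4,0,2.5],[0,0,0,0,0,0,2.5],[0,0,0,0,0,0,2.5],[0,0,0,0,0,0,2.5]]]' 
python3 m.py
```

```text
clock: 13.57
tool_pos: [0.4318, 0.2328, 0.3503]
orientation: [[0.98, -0.198, 0.004], [-0.198, -0.98, 0.001], [0.003, -0.002, -1.0]]
ft_force: [-0.1, 0.3, -1.2]
gripper_width: 0.0317
gripper_force: 29.6
clock: 13.98
tool_pos: [0.464, 0.1076, 0.3478]
orientation: [[0.996, -0.093, 0.001], [-0.093, -0.996, 0.0], [0.001, -0.0, -1.0]]
ft_force: [0.2, 0.5, -2.4]
gripper_width: 0.0321
gripper_force: 29.6
clock: 14.4
tool_pos: [0.4965, -0.0328, 0.3478]
orientation: [[1.0, 0.011, 0.001], [0.011, -1.0, -0.0], [0.001, 0.0, -1.0]]
ft_force: [0.1, 0.7, -2.5]
gripper_width: 0.0322
gripper_force: 29.6
clock: 14.82
tool_pos: [0.529, -0.1701, 0.3477]
orientation: [[0.993, 0.115, 0.001], [0.115, -0.993, -0.001], [0.001, 0.001, -1.0]]
ft_force: [0.1, 0.1, -2.1]
gripper_width: 0.0322
gripper_force: 29.6
clock: 15.15
tool_pos: [0.5349, -0.192, 0.347]
orientation: [[0.99, 0.138, 0.0], [0.138, -0.99, 0.0], [0.0, -0.0, -1.0]]
ft_force: [0.6, 1.3, -2.5]
gripper_width: 0.032
gripper_force: 29.6
M [ 0.004 -0.01   0.004] q6 0.993 yaw 7.9
```

```bash
python3 -m crank '[[[0,0,0,0,-0.45,-2,2.5],[0,0,0,0,0,-2.5,2.5],[0,0,0,0,0,-2.5,2.5],[0,0,0,0,0,0,2.5],[0,0,0,0,0,0,2.5]]]'
python3 - <<'E'
from h import *
o=readout.observe();T=o["tool_pos"];R=o["orientation"];print(T)
b=optics.read_camera("scene");s=6;x0,y0=155,80
W=cv2.resize(b[y0:y0+100,x0:x0+133],None,fx=s,fy=s,interpolation=2)
def pt(P): return tuple(int(v) for v in ((proj("scene",P)-[x0,y0]+.5)*s))
def line(L,c): cv2.polylines(W,[np.array([pt(p) for p in L])],False,c,1)
f=lambda d,x,y:T+R@np.array([x,y,d])
n=.1696
for r,d in((.015,n),): line([f(d,r*np.cos(t),r*np.sin(t)) for t in np.linspace(0,6.3,30)],(0,255,0))
for d in(n-.042,):line([f(d,x,y) for x,y in((.022,.016),(.022,-.016),(-.022,-.016),(-.022,.016),(.022,.016))],(0,0,255))
line([f(n-.06,0,0),f(n,0,0)],(255,255,0))
u=np.array([np.cos(.1396),np.sin(.1396),0])
h=np.array([.535,-.1965,.057]);line([h+[.011*np.cos(t),.011*np.sin(t),0] for t in np.linspace(0,6.3,30)],(255,0,255))
cv2.imwrite("pics/n1.png",W)
E
```

```text
clock: 15.57
tool_pos: [0.5342, -0.1954, 0.2754]
orientation: [[0.99, 0.14, -0.003], [0.14, -0.99, 0.002], [-0.003, -0.002, -1.0]]
ft_force: [0.0, 0.1, -2.2]
gripper_width: 0.0323
gripper_force: 29.6
[ 0.53422642 -0.19543672  0.27536388]
```

View pics/n1.png

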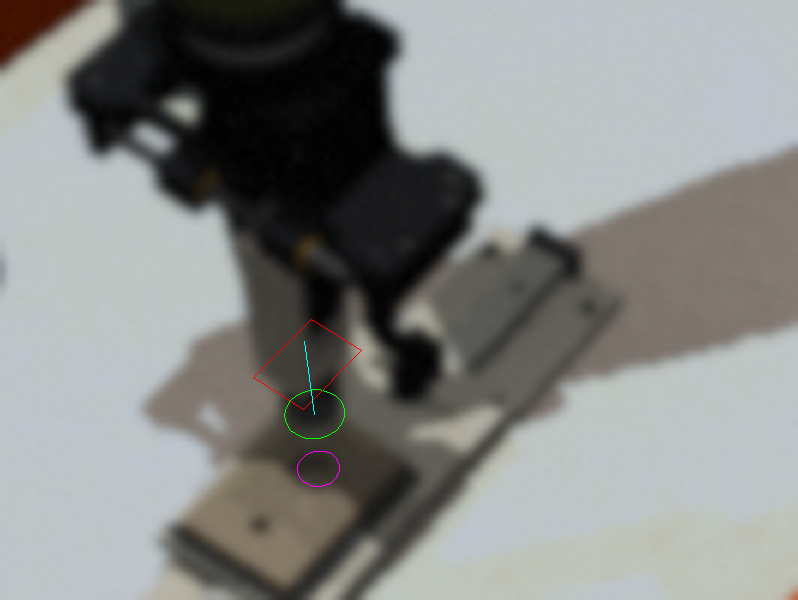

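The nose (dark, near (310,400)) agrees with the predicted green circle, and the body's left edge agrees with the red corner at (253,378). I'll descend partway and check once more with boosted contrast.

```bash
python3 -m crank '[[[0,0,0,0,0,-1,2.5],[0,0,0,0,0,-1,2.5],[0,0,0,0,0,-0.7,2.5],[0,0,0,0,0,0,2.5],[0,0,0,0,0,0,2.5]]]'
python3 - <<'E'
from h import *
Ts=[];b=[]
for _ in range(6):
    b.append(optics.read_camera("scene").astype(float));o=readout.observe();Ts.append(o["tool_pos"])
T=np.mean(Ts,0);R=o["orientation"];print(T,np.std(Ts,0))
b=np.mean(b,0);s=11;x0,y0=180,118
W=cv2.resize((255*np.clip(b/170,0,1)**.5).astype(np.uint8)[y0:y0+52,x0:x0+70],None,fx=s,fy=s,interpolation=2)
def pt(P): return tuple(int(v) for v in ((proj("scene",P)-[x0,y0]+.5)*s))
def line(L,c): cv2.polylines(W,[np.array([pt(p) for p in L])],False,c,1)
f=lambda d,x,y:T+R@np.array([x,y,d])
n=.1696
for r,d in((.015,n),(.016,n-.04)): line([f(d,r*np.cos(t),r*np.sin(t)) for t in np.linspace(0,6.3,30)],(0,255,0))
line([f(n-.042,x,y) for x,y in((.022,.016),(.022,-.016),(-.022,-.016),(-.022,.016),(.022,.016))],(0,0,255))
h=np.array([.535,-.1965,.057]);line([h+[.011*np.cos(t),.011*np.sin(t),0] for t in np.linspace(0,6.3,30)],(255,0,255))
c=.1396;Q=np.array([[np.cos(c),-np.sin(c),0],[np.sin(c),np.cos(c),0],[0,0,1]])
line([h+Q@np.array([x,y,0]) for x,y in((-.036,-.035),(.064,-.035),(.064,.035),(-.036,.035),(-.036,-.035))],(255,0,0))
cv2.imwrite("pics/n2.png",W)
E
```

```text
clock: 16.03
tool_pos: [0.5347, -0.1967, 0.2488]
orientation: [[0.99, 0.138, -0.001], [0.138, -0.99, 0.001], [-0.001, -0.001, -1.0]]
ft_force: [0.7, -0.5, -1.8]
gripper_width: 0.032
gripper_force: 29.6
[ 0.53518689 -0.19697955  0.24993215] [1.01615294e-04 4.64340066e-05 2.52126752e-04]
```

View pics/n2.png

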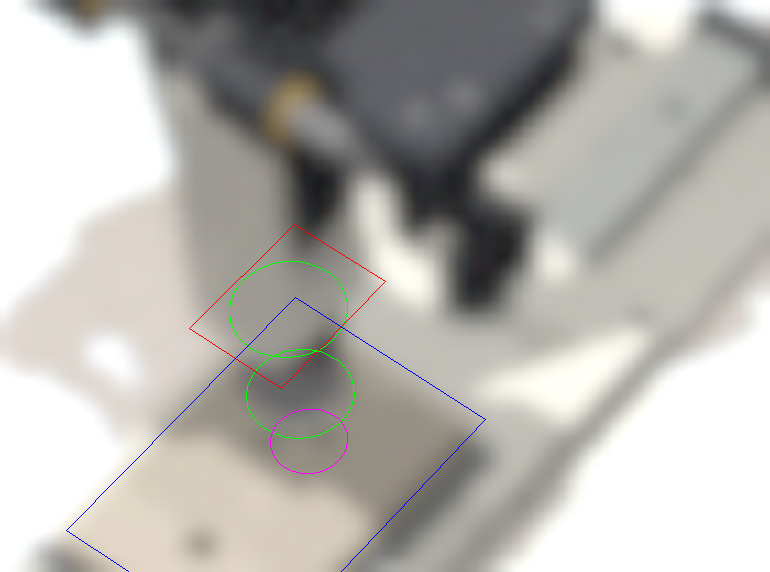

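The body corners and the nose blob sit about 16 crop px (roughly 3–4 mm) above the prediction. That fits the nose lying 1–2 mm towards −x and slightly high. I'll shift +1.5 mm in x and descend 13 mm.

```bash
python3 -m crank '[[[0,0,0,0.15,0,-0.4,2.5],[0,0,0,0,0,-0.5,2.5],[0,0,0,0,0,-0.4,2.5],[0,0,0,0,0,0,2.5],[0,0,0,0,0,0,2.5]]]'
python3 - <<'E'
from h import *
Ts=[];b=[]
for _ in range(6):
    b.append(optics.read_camera("scene").astype(float));o=readout.observe();Ts.append(o["tool_pos"])
T=np.mean(Ts,0);R=o["orientation"];print(T,o["ft_force"])
b=np.mean(b,0);s=14;x0,y0=180,125
W=cv2.resize((255*np.clip(b/110,0,1)**.6).astype(np.uint8)[y0:y0+42,x0:x0+55],None,fx=s,fy=s,interpolation=2)
def pt(P): return tuple(int(v) for v in ((proj("scene",P)-[x0,y0]+.5)*s))
def dots(L,c):
    for p in L: cv2.circle(W,pt(p),2,c,-1)
f=lambda d,x,y:T+R@np.array([x,y,d])
n=.1696
dots([f(n,.015*np.cos(t),.015*np.sin(t)) for t in np.linspace(0,6.3,16)],(0,255,0))
dots([f(n-.042,x,y) for x,y in((.022,.016),(.022,-.016),(-.022,-.016),(-.022,.016))],(0,0,255))
h=np.array([.535,-.1965,.057]);dots([h+[.011*np.cos(t),.011*np.sin(t),0] for t in np.linspace(0,6.3,12)],(255,0,255))
c=.1396;dots([h+.042*np.array([np.cos(c),np.sin(c),0])],(255,0,0))
cv2.imwrite("pics/n3.png",W)
E
```

```text
clock: 16.75
tool_pos: [0.5362, -0.1967, 0.2357]
orientation: [[0.99, 0.138, -0.001], [0.138, -0.99, 0.001], [-0.001, -0.001, -1.0]]
ft_force: [-0.8, -0.6, -2.0]
gripper_width: 0.0319
gripper_force: 29.6
[ 0.53656121 -0.19685707  0.23662542] [ 1.53561041e-03  5.40511625e-02 -2.73054191e+00]
```

View pics/n3.png

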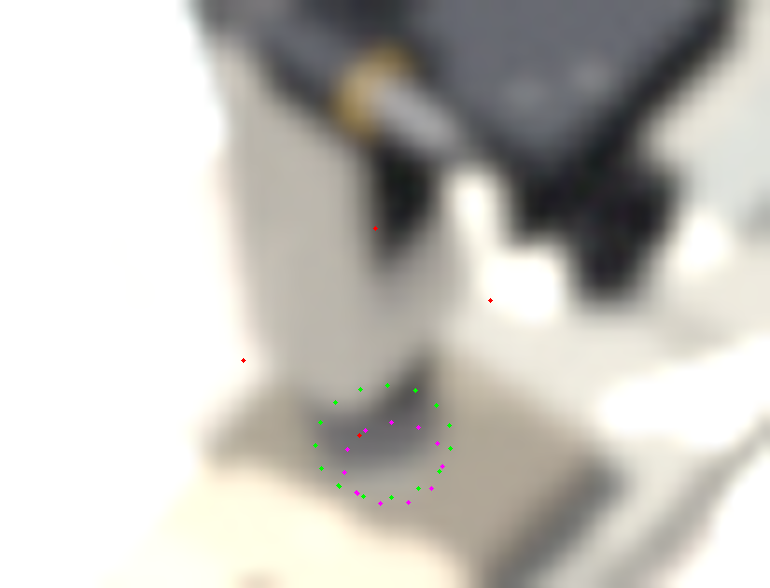

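Run:
```python
from h import *
b=np.mean([optics.read_camera("scene").astype(float) for _ in range(12)],0)
print("R-B");print(np.round(b[148:166,200:216,2]-b[148:166,200:216,0]).astype(int))
print("G");print(np.round(b[148:166,200:216,1]).astype(int))
T=readout.observe()["tool_pos"]
print(proj("scene",T-[0,0,.1696]),proj("scene",[.535,-.1965,.057]))
```

```text
R-B
[[ 9  8  8  8  9  8  8  8  7  7  8  9 10 10 10 10]
 [ 9  9  8  9  8  8  8  8  7  7  8 10 12 11 11 11]
 [ 9  9  8  8  8  8  8  8  7  6  7 11 13 14 12 11]
 [10  9  8  8  8  8  8  7  5  4  7 12 15 15 14 13]
 [11  9  8  8  8  8  7  5  3  2  6 11 15 16 16 15]
 [12  9  7  6  7  7  6  3  2  1  4  9 13 15 15 16]
 [12  9  5  4  4  4  3  1  0  1  3  8 12 14 15 15]
 [12  9  5  2  1  1  0  0  0  1  3  8 12 13 14 14]
 [13 11  7  2  0  0  0  0  0  1  4  8 11 13 13 13]
 [13 12  8  4  1  0  0  1  2  3  6  9 11 13 13 13]
 [16 14 10  7  4  3  3  3  4  6  8 11 13 13 14 14]
 [21 18 15 11  8  7  6  6  7  8 11 12 13 14 13 13]
 [26 24 21 18 15 12 10 10 10 11 13 13 13 14 13 13]
 [28 28 27 25 21 17 14 13 13 13 13 13 14 13 13 13]
 [29 29 29 28 26 22 19 17 16 16 14 14 14 13 13 12]
 [29 30 30 29 28 26 24 22 22 20 19 16 14 14 13 12]
 [28 29 29 29 29 28 27 27 26 26 24 21 17 14 12  9]
 [28 28 28 29 29 28 28 28 28 28 27 25 21 15 11  8]]
G
[[ 66  64  63  64  63  61  59  58  58  58  60  70  83  92  95  97]
 [ 66  63  63  63  62  61  60  59  58  53  52  64  79  88  93  95]
 [ 67  64  63  63  63  61  60  58  52  42
[... 387 characters left out ...]
 27  27  28  30  37  45  51  53  54  54]
 [ 55  52  45  37  32  31  31  32  35  39  45  50  52  54  54  54]
 [ 64  57  51  45  42  41  42  44  47  49  51  53  54  54  55  54]
 [ 82  72  62  55  52  52  53  54  56  55  53  54  54  54  54  54]
 [100  92  82  73  65  58  56  55  56  55  54  54  54  54  54  54]
 [109 107 103  96  83  68  59  55  55  54  55  54  54  54  54  53]
 [112 114 115 110  99  84  72  66  64  62  58  56  55  54  53  51]
 [112 115 117 114 108 101  92  86  84  80  72  63  57  54  52  46]
 [111 113 114 114 112 109 106 102 101  99  92  80  66  55  48  40]
 [109 111 112 112 111 110 110 109 109 108 105  95  80  60  45  34]]
[206.91192623 156.02321786] [207.59332129 157.6073065 ]
```

The neutral-grey nose ends at row ~159.5, centred at col ~206.3. The prediction was 160 and 206.9, so the nose is about 2 mm from the hole centre and about 10 mm up. I'll nudge +1 mm in y, let it settle, and hand in.

```bash
python3 -m crank '[[[0,0,0,0,0.1,0,2.5],[0,0,0,0,0,0,2.5],[0,0,0,0,0,0,2.5],[0,0,0,0,0,0,2.5],[0,0,0,0,0,0,2.5]]]' && python3 -m crank '[[[0,0,0,0,0,0,2.5],[0,0,0,0,0,0,2.5],[0,0,0,0,0,0,2.5],[0,0,0,0,0,0,2.5],[0,0,0,0,0,0,2.5]]]' && python3 -c "
from cell import job;print(job.job_done())"
```

```text
clock: 18.07
tool_pos: [0.5365, -0.1958, 0.2366]
orientation: [[0.99, 0.138, -0.0], [0.138, -0.99, -0.0], [-0.0, 0.0, -1.0]]
ft_force: [0.5, -0.6, -1.8]
gripper_width: 0.0323
gripper_force: 29.6
clock: 18.48
tool_pos: [0.5365, -0.1959, 0.2365]
orientation: [[0.99, 0.138, -0.0], [0.138, -0.99, 0.0], [-0.0, -0.0, -1.0]]
ft_force: [0.3, -0.2, -2.8]
gripper_width: 0.0322
gripper_force: 29.6
the job is handed in; nothing more can be done
None
```

I handed the job in at about 18.5 s with the knob turned to its end stop and the microscope held still, upright and square, about 10 mm above the wide hole; I estimate it is within about 2 mm of centre, and no verdict was returned.

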